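# Seal the wipes tub at the changing table

## Task

Close the larger of the two square white tubs airtight: press down the raised rim of its lid, on each of the four sides in turn, until all four sides are fully home. Leave the smaller tub alone, without touching it, then let go of everything.

Things in the scene. Friction and masses are not known exactly. Their poses are not given: they have to be found in the camera images.
- tub: Larger square white tub, 160 x 160 mm over its lid, 95 mm high when shut, standing firm. Origin: centre of its underside; z up, x and y along its sides, within 21 degrees of the world's. Lid: fixed centre panel 82 mm square, top at 92 mm, with a hinged rim section on each side reaching from 42 to 80 mm from the tub's middle, 84 mm long or more; top level at 95 mm when seated.
- edge_back (a joint): Rim section on the tub's +x side (far from the robot): angle in rad, 0 = seated flush, positive = outer edge raised; starts at 0.3 to 0.45 (outer edge 11 to 17 mm high). A push down at its middle, 68 mm from the tub's middle, moves it against about 5 N of friction to a firm stop at 0; it stays where it is left.
- edge_left (a joint): The same kind of rim section on the tub's +y side: angle in rad, 0 = seated flush, starts raised at 0.3 to 0.45; same push and friction.
- edge_front (a joint): The same kind of rim section on the tub's -x side: angle in rad, 0 = seated flush, starts raised at 0.3 to 0.45; same push and friction.
- edge_right (a joint): The same kind of rim section on the tub's -y side: angle in rad, 0 = seated flush, starts raised at 0.3 to 0.45; same push and friction.
- small_tub: Smaller square white tub of the same make, 104 x 104 mm and 65 mm high, its rim also raised (up to 12 mm more); not to be touched. Stands firm. Origin: centre of its underside, z up. At least 0.28 m from the larger tub, centre to centre, on the other side (left or right) of the robot.
Mind the look-alikes: they are no part of the job. Leave any orange or turquoise look-alike of the tub alone.

How it is judged (in metres and radians):
At the end, for the whole second after the job is handed in: All four rim sections of the larger tub's lid are seated: each within 0.1 rad of flush, its outer edge less than 4 mm proud (value of joint each of edge_back, edge_left, edge_front, edge_right below 0.1 rad); the robot touches nothing.
It fails at once if the robot touches the smaller tub (contact force between any of the fingers, the arm and small_tub above 0.5 N).
It also fails if it takes over 42 s, if anything falls off the work surface, if the arm or the gripper's body presses on something with over 40 N, if the wrist force passes 120 N, or if a joint passes its speed limit or range.

## Robot

A 6-joint arm with a two-finger parallel gripper is mounted at the origin on the work surface. World frame = base frame: x ahead of the robot, y to its left, z up, the work surface at z = 0. Lengths are in m, angles in degrees, forces in N, time in s.
With the tool pointing down it reaches from about 0.25 to 0.725 m from the base axis. Payload 9.7 kg.
Tool frame: the origin (TCP) lies midway between the tips of the shut fingers; the grasp point (between the pads) lies bot.grasp_offset behind it (bot.grasp_offset is the distance from the TCP to the grasp point, in m); x points along the fingers, y is the direction in which the jaws open and shut, and the axes are right-handed (so a half turn about x gives the same grasp; the last joint's range is limited). The gripper opens to 85 mm and grips with 20 to 120 N. Pads are 22 mm wide; open, the fingers measure 114 mm over their backs; the gripper's body (76 mm by 85 mm) begins 54 mm behind the grasp point. The pads swing forward as they close: fully open they stand 13 mm farther back than shut.
Start: joints at [-71.219, 4.979, 10.078, 95.1, 0, 90], TCP at [0.177, -0.521, 0.231] pointing down, gripper open.
Joint ranges: [-179.16, 179.16], [-48.56, 103.87], [-65.8, 70.77], [-126.05, 130.52], [-82.76, 87.17], [-180, 180]. Speed limits (degrees/s): [127.2, 127.2, 147.25, 180, 180, 180].

## Interface

Orientations are given as [roll, pitch, yaw] about the fixed x, y, z axes, in that order (R = Rz(yaw) Ry(pitch) Rx(roll)).
In Python, from workcell import status, camera, bot gives the robot as it stands.
- The arm moves only by the shell command python3 -m jog 'ROWS' [OPENING] [FORCE]. ROWS is text: rows parted by semicolons, each of 4 numbers parted by spaces: the shift along the tool's x, y, z in mm, then the turn about the tool's x in degrees. A call has exactly 8 rows; each row is the pose to reach, as a shift and turn from the pose commanded when the call began, along the tool's axes at that moment; what a row does not reach only later rows make up. A row lasts 1/8 s, in which the tool goes at most 62.5 mm and 10.7 degrees, less where a joint would pass 70% of its speed; a pose out of reach is approached as far as the arm can. A call with a gripper value outside its range is refused whole. OPENING is the opening, from 0 (shut) to 1 (fully open), set as the call begins (- or left out, the last holds). The fingers move at their own pace and stop on an object; FORCE is the grip in N (left out, the last holds). Time passes only in rows, so rows that repeat a pose let the fingers close, or fill a call up. It gives the time, the measured TCP pose, the force and the opening at its end, in the units of the state.
- status.get_obs(): the state, without advancing time (a new reading comes with each control period).
- camera(name): name is "side" or "top"; returns a dict with "color" (480x640x3 uint8, red, green, blue), "vfov" (degrees; the focal length in pixels is half the picture's height over the tangent of half this angle, whatever the lens; pixels are square), "cx", "cy" (the principal point, pixels), "D" ([k1, k2, p1, p2, k3] as OpenCV has them; the pictures are not rectified), "rvec" (rotation vector, rad) and "tvec" (3), from world to camera coordinates, as OpenCV has them. Camera axes: x right, y down, z forward; pixel columns grow to the right and rows downward; lengths in m; the calibration is good to about 2 mm. A picture is of the moment at which its call begins. There is no depth.
- bot.job_done(): hands the job in, once; it reports no verdict.
The state is a dict: "time": time; "q": joint angles; "qd": joint speeds; "joint_efforts": joint torques, N m; "ee_pos": TCP position; "tcp_rot": TCP orientation; "wrist_force": force on the tool from outside, world axes, zero at the start; "torque": the same for the moment, N m; "opening": finger opening in m.
Only numpy, scipy, OpenCV 4.12 (cv2) and the standard library are available. Lean on these libraries where they do the work, as an engineer would, in place of code of your own. Each camera call takes 0.05 s, during which the arm holds its last target. There are 200 camera calls.

## Working session

There is one attempt and no reset: what is moved stays moved. The work goes in short steps, Python scripts to look and compute and a shell command to move; the robot and the scene stay as the last step left them, time stands still between calls to the robot, and variables do not carry over. Pictures are saved under pics/ and viewed, about 8 in all and at most 12, crops included, and the job is handed in when it is done.

```bash
mkdir -p pics; cat > h.py <<'E'
import numpy as np, cv2
from workcell import status, camera, bot
def K(c):
    f=240/np.tan(np.radians(c["vfov"])/2); return np.array([[f,0,c["cx"]],[0,f,c["cy"]],[0,0,1.]])
def ray(c,uv,z):
    p=cv2.undistortPoints(np.array(uv,float).reshape(-1,1,2),K(c),np.array(c["D"],float)).reshape(-1,2)
    R=cv2.Rodrigues(np.array(c["rvec"],float))[0]; o=-R.T@np.array(c["tvec"],float).ravel()
    d=np.c_[p,np.ones(len(p))]@R
    z=np.broadcast_to(z,len(p)); return o+d*((z-o[2])/d[:,2])[:,None]
def proj(c,X):
    return cv2.projectPoints(np.array(X,float).reshape(-1,3),np.array(c["rvec"],float),np.array(c["tvec"],float),K(c),np.array(c["D"],float))[0].reshape(-1,2)
E
python3 - <<'E'
from h import *
import pickle
for n in("top","side"):
    c=camera(n); cv2.imwrite(f"pics/{n}1.png",c["color"][:,:,::-1]); pickle.dump(c,open(n+".pkl","wb"))
    R=cv2.Rodrigues(np.array(c["rvec"],float))[0]; print(n,-R.T@np.array(c["tvec"]).ravel(),c["vfov"])
print(status.get_obs(),bot.grasp_offset)
E
```

```text
top [ 0.31264302 -0.08520541  1.37457702] 42.94874362845812
side [0.07781176 0.69198849 0.85105782] 45.62630661635857
{'time': 0.1, 'q': array([-7.12174584e+01,  5.00710557e+00,  1.00405934e+01,  9.50980768e+01,
        9.10930314e-04,  8.99991004e+01]), 'qd': array([-0.03874279, -0.14626317,  0.02161669,  0.0944587 , -0.01250084,
       -0.0224453 ]), 'joint_efforts': array([-2.70584162e-03, -5.21562052e+01,  4.65653765e+01,  1.60196068e-02,
       -1.13608103e-04, -1.64661321e-05]), 'ee_pos': array([ 0.17703189, -0.52053356,  0.23067637]), 'tcp_rot': array([-90.8089163 ,  89.93540459, 107.97452444]), 'wrist_force': array([0.71692273, 0.52029672, 0.50985755]), 'torque': array([ 0.03458383, -0.03307938,  0.00752935]), 'opening': 0.08552883776366725} 0.0187
```

View pics/top1.png

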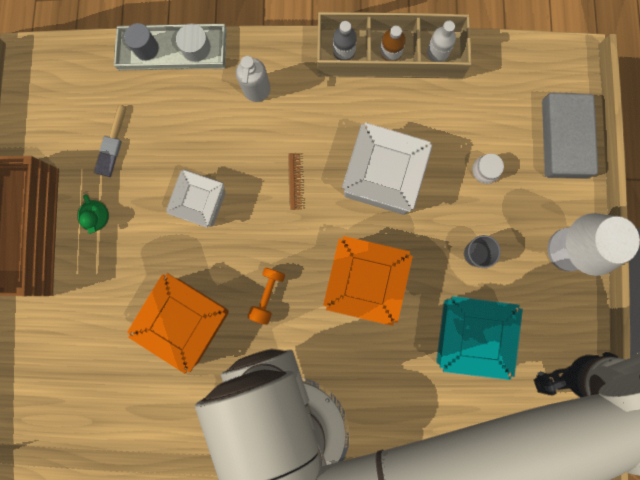

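View pics/side1.png

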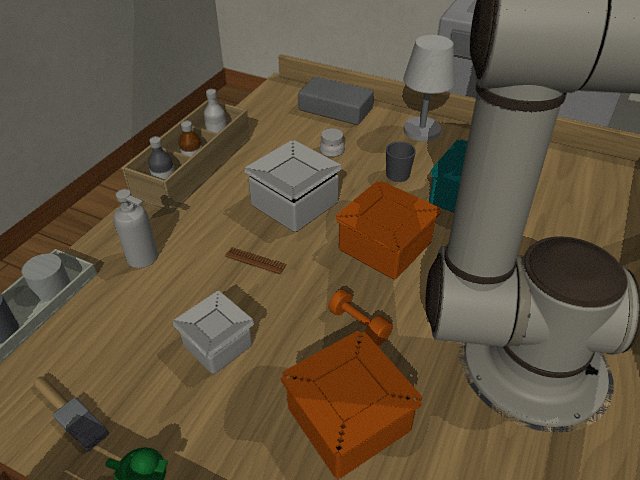

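The top view shows the larger white tub at about (388,168) and the small one at (196,198), with the robot base at the bottom. The lamp is at (600,245), well to the right. I'll enlarge the large tub.

```bash
python3 - <<'E'
import cv2
a=cv2.imread("pics/top1.png")[110:225,330:450]; cv2.imwrite("pics/c1.png",cv2.resize(a,None,fx=5,fy=5,interpolation=cv2.INTER_CUBIC))
E
```

```text
(no output)
```

View pics/c1.png

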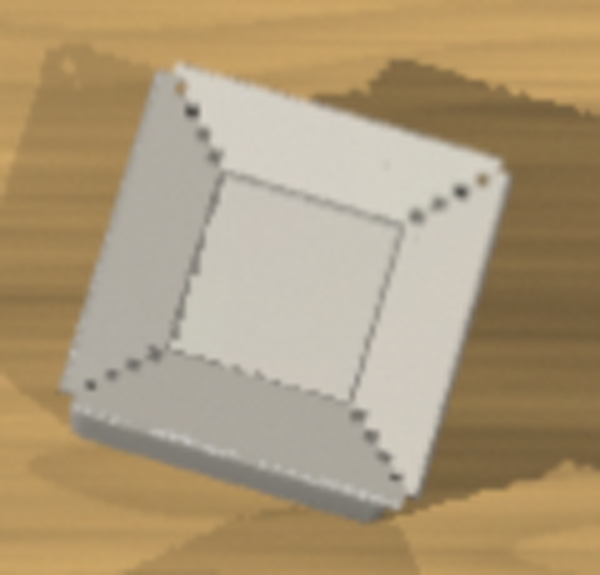

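```bash
python3 - <<'E'
from h import *
import pickle
from scipy.spatial.transform import Rotation as Ro
c=pickle.load(open("top.pkl","rb"))
px=np.array([(222,171),(403,226),(351,401),(170,349)],float)
P=ray(c,np.array([330,110])+(px+.5)/5-.5,.092); m=P.mean(0)
print(P.round(4),m,[np.linalg.norm(P[i]-P[i-1]).round(4) for i in range(4)],np.hypot(*m[:2]))
# sides: 0->1 is back (+x) edge
v=((P[0]+P[1])-(P[2]+P[3]))[:2]; w=((P[0]+P[3])-(P[1]+P[2]))[:2]
print(np.degrees(np.arctan2(v[1],v[0])),np.degrees(np.arctan2(-w[0],w[1])))
a=(np.arctan2(v[1],v[0])+np.arctan2(-w[0],w[1]))/2; ex=np.array([np.cos(a),np.sin(a),0]); ey=np.array([-np.sin(a),np.cos(a),0])
s=status.get_obs(); R=Ro.from_euler('xyz',s['tcp_rot'],degrees=True).as_matrix(); print(R.round(3))
for n,d in dict(back=ex,left=ey,front=-ex,right=-ey).items():
    t=m+.068*d; t[2]=.095; print(n,t.round(4),"tool mm",(R.T@(t-s['ee_pos'])*1000).round(1))
# check in side view
s2=pickle.load(open("side.pkl","rb")); print(proj(s2,P).round(1))
E
```

```text
[[ 0.6356 -0.175   0.092 ]
 [ 0.6125 -0.2528  0.092 ]
 [ 0.5361 -0.2302  0.092 ]
 [ 0.5577 -0.1529  0.092 ]] [ 0.58548088 -0.2027024   0.092     ] [np.float64(0.081), np.float64(0.0812), np.float64(0.0797), np.float64(0.0802)] 0.6195773731134837
-16.15150770909222 -16.066820636534104
[[-0.     0.322 -0.947]
 [ 0.001 -0.947 -0.322]
 [-1.    -0.001 -0.   ]]
back [ 0.6508 -0.2216  0.095 ] tool mm [ 135.8 -130.3 -544.8]
left [ 0.6043 -0.1374  0.095 ] tool mm [ 135.9 -225.  -527.9]
front [ 0.5202 -0.1838  0.095 ] tool mm [ 135.9 -208.1 -433.3]
right [ 0.5666 -0.268   0.095 ] tool mm [ 135.8 -113.5 -450.1]
[[267.  171.9]
 [292.8 156.3]
 [318.3 170.4]
 [293.4 187. ]]
```

The panel measures 80–81 mm square (nominal 82), lies at -16° and matches the side view. Next I shut the fingers and approach the right section.

```bash
python3 -m jog '0 -7 -28; 0 -14 -56; 0 -21 -84; 0 -28 -113; 0 -35 -141; 0 -43 -169; 0 -50 -197; 0 -57 -225' 0 60 2>&1 | head -3; python3 -m jog '0 -7 -28 0; 0 -14 -56 0; 0 -21 -84 0; 0 -28 -113 0; 0 -35 -141 0; 0 -43 -169 0; 0 -50 -197 0; 0 -57 -225 0' 0 60
```

```text
invalid input
time: 1.1
ee_pos: [0.3724, -0.3936, 0.2309]
tcp_rot: [-63.1, 90.0, 135.7]
wrist_force: [0.8, 0.0, -0.1]
opening: -0.0002
```

```bash
python3 -m jog '0 -8 -32 0; 0 -16 -64 0; 0 -24 -96 0; 0 -32 -128 0; 10 -40 -160 0; 40 -48 -192 0; 70 -57 -225 0; 95 -57 -225 0'
python3 - <<'E'
from h import *
for n in("top","side"):
    c=camera(n); cv2.imwrite(f"pics/{n}2.png",c["color"][:,:,::-1])
a=cv2.imread("pics/side2.png")[100:260,200:400]; cv2.imwrite("pics/c2.png",cv2.resize(a,None,fx=4,fy=3.7,interpolation=cv2.INTER_CUBIC))
E
```

```text
time: 2.1
ee_pos: [0.5675, -0.2662, 0.134]
tcp_rot: [-52.6, 89.9, 146.3]
wrist_force: [-0.4, -0.1, 0.2]
opening: -0.0001
```

View pics/c2.png

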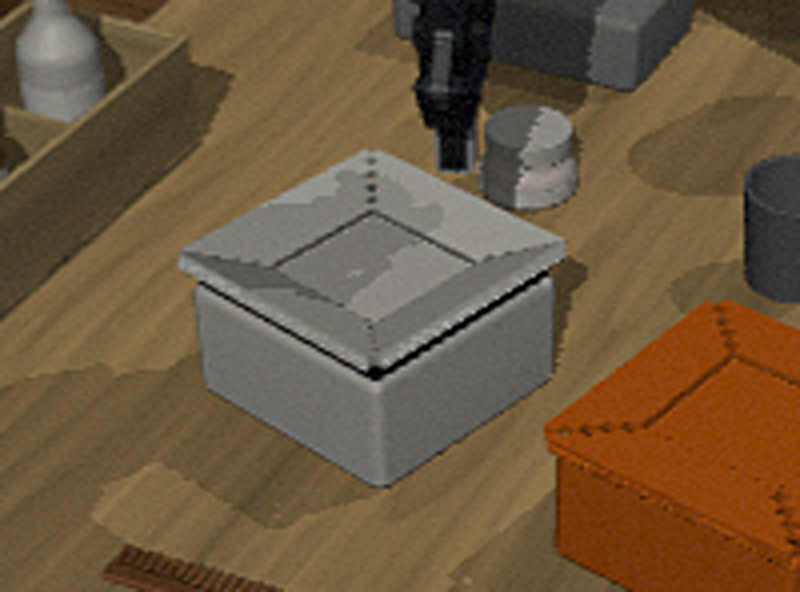

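The tip (crop 453,168) hovers over the middle of the right section. I'll press and stay down to read the force.

```bash
python3 -m jog '8 0 0 0; 16 0 0 0; 22 0 0 0; 27 0 0 0; 32 0 0 0; 36 0 0 0; 39 0 0 0; 40 0 0 0'
```

```text
time: 3.2
ee_pos: [0.5666, -0.268, 0.0963]
tcp_rot: [145.4, 90.0, -15.8]
wrist_force: [-0.2, -2.5, 4.4]
opening: 0.0001
```

```bash
python3 -m jog '1 0 0 0; 2 0 0 0; 3 0 0 0; 4 0 0 0; 4 0 0 0; 4 0 0 0; 4 0 0 0; 4 0 0 0'
```

```text
time: 4.2
ee_pos: [0.5667, -0.268, 0.0948]
tcp_rot: [135.7, 89.9, -25.5]
wrist_force: [-5.7, -0.3, 17.9]
opening: 0.0002
```

The right section is home (firm stop at 0.0948 m, 18 N). Next is back.

```bash
python3 -m jog '-22 0 0 0; -44 0 0 0; -44 -4 -24 0; -44 -8 -48 0; -44 -13 -72 0; -44 -17 -95 0; -44 -17 -95 0; -32 -17 -95 0'
python3 -m jog '6 0 0 0; 12 0 0 0; 17 0 0 0; 22 0 0 0; 26 0 0 0; 30 0 0 0; 32 0 0 0; 32 0 0 0'
```

```text
time: 5.2
ee_pos: [0.6508, -0.2212, 0.1242]
tcp_rot: [172.8, 90.0, 11.6]
wrist_force: [0.5, -0.6, -0.2]
opening: -0.0001
time: 6.2
ee_pos: [0.6515, -0.2215, 0.0948]
tcp_rot: [141.8, 89.8, -19.4]
wrist_force: [0.0, 0.0, 16.1]
opening: 0.0
```

Back is home (0.0948 m, 16 N). Left: tool y -95, z +17.

```bash
python3 -m jog '-22 0 0 0; -44 0 0 0; -44 -24 4 0; -44 -48 8 0; -44 -72 13 0; -44 -95 17 0; -44 -95 17 0; -32 -95 17 0'
python3 -m jog '6 0 0 0; 12 0 0 0; 17 0 0 0; 22 0 0 0; 26 0 0 0; 30 0 0 0; 32 0 0 0; 32 0 0 0'
```

```text
time: 7.2
ee_pos: [0.6046, -0.1371, 0.1243]
tcp_rot: [140.7, 89.9, -20.5]
wrist_force: [0.0, -0.2, 0.6]
opening: 0.0006
time: 8.2
ee_pos: [0.6047, -0.1366, 0.0947]
tcp_rot: [158.4, 89.8, -2.8]
wrist_force: [-3.7, 3.8, 17.8]
opening: -0.0003
```

```bash
python3 -m jog '-22 0 0 0; -44 0 0 0; -44 4 24 0; -44 8 48 0; -44 13 72 0; -44 17 95 0; -44 17 95 0; -32 17 95 0'
python3 -m jog '6 0 0 0; 12 0 0 0; 17 0 0 0; 22 0 0 0; 26 0 0 0; 30 0 0 0; 32 0 0 0; 32 0 0 0'
```

```text
time: 9.2
ee_pos: [0.5205, -0.1836, 0.1244]
tcp_rot: [136.1, 89.9, -25.1]
wrist_force: [0.5, -0.1, -0.3]
opening: 0.0004
time: 10.2
ee_pos: [0.5198, -0.1834, 0.0946]
tcp_rot: [145.9, 89.9, -15.3]
wrist_force: [-9.3, 3.9, 21.1]
opening: -0.0001
```

All four reached the stop. I'll lift, move clear and look.

```bash
python3 -m jog '-25 0 0 0; -60 0 0 0; -100 0 0 0; -138 0 0 0; -138 25 30 0; -138 50 60 0; -138 75 90 0; -138 100 120 0'
python3 -m jog '0 25 30 0; 0 50 60 0; 0 75 90 0; 0 100 120 0; 0 110 150 0; 0 110 180 0; 0 110 200 0; 0 110 200 0'
python3 - <<'E'
from h import *
I=[]
for n,(r,q) in dict(top=(110,330),side=(120,220)).items():
    c=camera(n); a=c["color"][r:r+120,q:q+130,::-1]; I.append(cv2.resize(a,(400,370),interpolation=cv2.INTER_CUBIC))
cv2.imwrite("pics/c3.png",np.hstack(I)); s=status.get_obs(); print(s["time"],s["ee_pos"],s["wrist_force"])
E
```

```text
time: 11.2
ee_pos: [0.4379, -0.3179, 0.2299]
tcp_rot: [124.3, 90.0, -36.9]
wrist_force: [0.5, -0.6, 0.2]
opening: -0.0003
time: 12.2
ee_pos: [0.2836, -0.4857, 0.2303]
tcp_rot: [103.8, 90.0, -57.5]
wrist_force: [-0.4, -0.4, -0.4]
opening: -0.0001
12.3 [ 0.28475989 -0.4852097   0.23027005] [ 0.10887545 -0.19010911  0.56662179]
```

View pics/c3.png

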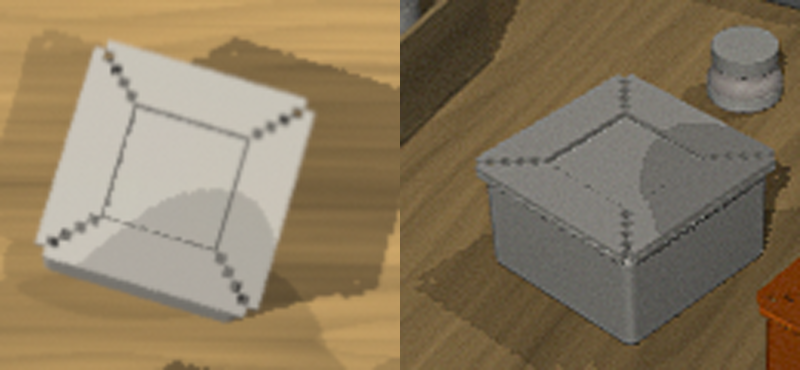

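The lid is flat on all four sides: in the side view (corners about (480,160), (625,75), (775,155) and (630,260)) the dark gap is gone and the panel now sits just below the rim. The arm is clear and at rest, so I'm handing in.

```bash
python3 -c "
from workcell import bot; print(bot.job_done())"
```

```text
the job is handed in; nothing more can be done
None
```

I pressed down all four rim sections of the larger white tub's lid with the shut fingers, in the order right, back, left, front, then moved clear and handed the job in at about 12.3 s.

- **Seating:** each section met a firm stop with the fingertips at 0.0946 to 0.0948 m, against 0.095 m for flush. The upward push was 16 to 21 N.
- **Final pictures:** the lid looks flat from above and from the side, with no gap under the rim.
- **Contact at the end:** the wrist force was within sensor noise (under 1 N), with the gripper empty.
- **Smaller tub:** the moves stayed on the other side of the robot, and I saw no sign of contact with it. I didn't take a separate picture to check it at the end.

No check failed or disagreed. One jog command was refused because I left out a number in each row. The arm didn't move, and I sent it again corrected.

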